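# Close up the absorber after a seal change, stopping before the lock

### The arm

A 7-joint arm with a two-finger parallel gripper is mounted at the origin on the work surface. World frame = base frame: x ahead of the robot, y to its left, z up, the work surface at z = 0. Lengths are in mm, angles in rad, forces in N, time in s.
With the tool pointing down it reaches from about 400 to 850 mm from the base axis. Payload 10.4 kg.
Tool frame: the origin (TCP) lies midway between the tips of the shut fingers; the grasp point (between the pads) lies 19 mm behind it; x points along the fingers, y is the direction in which the jaws open and shut, and the axes are right-handed (so a half turn about x gives the same grasp; the last joint's range is limited). The gripper opens to 85 mm and grips with 20 to 120 N. Pads are 22 mm wide; open, the fingers measure 114 mm over their backs; the gripper's body (76 mm by 85 mm) begins 54 mm behind the grasp point. The pads swing forward as they close: fully open they stand 13 mm farther back than shut.
Start: joints at [-1.21, 0.332, -0.065, 1.46, 0.022, 1.35, -0.088], TCP at [234.018, 579.557, 231.338] pointing down, gripper open.
Joint ranges: [-2.6, 2.6], [-0.5, 2.12], [-1.47, 1.34], [0.16, 2.42], [-1.27, 4.41], [0.06, 2.06], [-2.6, 2.6]. Speed limits (rad/s): [2.22, 2.22, 2.79, 2.79, 3.14, 3.14, 3.14].

### API

Orientations are given as a unit quaternion [w, x, y, z].
In Python, from bench import manip, capture gives the robot as it stands.
- The arm moves only by the tool drive_tool, never from a script. Its argument "motion" is a list of rows, each a list of 6 numbers: the shift along the tool's x, y, z in cm, then the turn, a rotation vector about the tool's x, y, z in degrees. In form: [[x, y, z, ax, ay, az], ...]. A call has exactly 8 rows; each row shifts and turns the commanded pose from where the row before left it, along the tool's axes as they then stand; what a row does not reach is not made up. A row lasts 1/12 s, in which the tool goes at most 41.7 mm and 7.16 degrees, less where a joint would pass 70% of its speed; a pose out of reach is approached as far as the arm can. A call with a gripper value outside its range is refused whole. "fingers" is the finger opening in cm, from 0 to 8.54, set as the call begins (left out, the last holds). The fingers move at their own pace and stop on an object; "newtons" is the grip in N (left out, the last holds). Time passes only in rows, so rows that do not move let the fingers close, or fill a call up. It gives the time, the measured TCP pose, the force and the opening at its end, in the units of the state.
- manip.read_state(): the state, without advancing time (a new reading comes with each control period).
- capture(name): name is "scene" or "top"; returns a dict with "color" (400x640x3 uint8, blue, green, red), "range_z" (400x640 float32, mm along the optical axis (not along the pixel's ray), 0 where there is no reading), "fx", "fy", "cx", "cy" (pixels), "dist" ([k1, k2, p1, p2, k3] as OpenCV has them; the pictures are not rectified), "R" (3x3) and "t" (3): a world point X has camera coordinates R X + t. Camera axes: x right, y down, z forward; pixel columns grow to the right and rows downward; lengths in mm; the calibration is good to about 2 mm. A picture is of the moment at which its call begins.
- manip.finish_job(): hands the job in, once; it reports no verdict.
The state is a dict: "clock": time; "joint_pos": joint angles; "dq": joint speeds; "joint_torque": joint torques, N m; "position": TCP position; "ee_rot": TCP orientation; "ft_force": force on the tool from outside, world axes, zero at the start; "torque": the same for the moment, N m; "gripper_width": opening from 0.0 (shut) to 1.0 (fully open).
Only numpy, scipy, OpenCV 4.12 (cv2) and the standard library are available. Lean on these libraries where they do the work, as an engineer would, in place of code of your own. Each camera call takes 0.05 s, during which the arm holds its last target.

### The job

The lid of the carbon-dioxide absorber has just had a new seal. Put the small spare-seal box back flat in the open drawer, setting it down rather than dropping it, and push the drawer fully shut. Then insert the bayonet lid in the absorber's canister, press it down against its spring and turn it clockwise, without forcing it, about half-way to the lock (some 40 degrees), well short of the click, and finish still gripping it, keeping it there so that I can check the seal; leave everything else where it stands.

Things in the scene. Friction and masses are not known exactly. Their poses are not given: they have to be found in the camera images.
- seal_box: Spare-seal box, lying flat on the bench: a small closed white and grey plastic box, 66 mm long (its x), 46 mm wide (its y), 30 mm high, with a thin black rubber ring shown on its top; 50 to 90 g. Origin at the centre of its underside, z up.
- drawer_unit: Small grey steel drawer unit, 200 wide, 220 deep, 150 mm high, fixed on the bench, turned up to 0.12 rad. Its upper drawer stands open towards the robot; the front below it is a dummy. Origin on the bench under the middle of its front; x points into the unit (away from the robot), z up.
- drawer (a joint): Opening of the upper drawer in m: 0 = fully shut, grows as it comes out (along the unit's -x), 0.155 at most; starts 0.125 to 0.15 open. It runs freely (about 1.2 N of friction) and stays where it is left.
- drawer_floor (a point): Centre of the drawer's inner floor, 86 mm above the bench; moves with the drawer, unit's axes. The tray inside is 184 mm long (x), 178 mm wide (y), walls 43 mm high; its front wall lies at x = -92 mm. Only the front part, as long as the opening, is open from above; the rest is under the unit's top (60 mm clear height inside).
- drawer_handle (a point): Middle of the drawer's bow handle: a round steel bar 9 mm thick, 80 mm long along y, 18 mm in front of the white drawer front, 123 mm above the bench; the front spans 80 to 142 mm above the bench. Moves with the drawer, unit's axes. Drawer shut: this point is 26 mm in front (-x) of the unit's origin.
- absorber: Carbon-dioxide absorber, fixed: white base plate 290 x 200 x 22 mm, a clear canister (100 mm diameter) with an aluminium bayonet collar (114 mm diameter) on top, and 120 mm or more behind its axis (+x side) valves and a gauge up to 185 mm high. Origin on the bench under the canister's axis; its y axis (both ways) points to the two gaps in the collar; z up. Turned up to 0.3 rad.
- canister_mouth (a point): Centre of the canister's mouth, level with the collar's top, 140 mm above the bench; absorber's axes. Mouth diameter 82 mm; two opposite gaps in the collar (+y and -y sides, 40 degrees wide, out to 50.5 mm radius) let the lid's lugs down. Between them is a lip 8 mm thick with a groove under it for the lugs.
- collar_gap (a point): Outer end of the gap on the canister's +y side, at the collar's top, 50.5 mm from the mouth's centre; absorber's axes. From the gaps the lugs turn clockwise (from above) under the lip; anticlockwise is solid. With the lid some 80 degrees from the gaps the lugs jump 2.5 mm up into a notch, the lock, with a click; a stop follows.
- pressure_plate (a joint): Travel in m (0 up, 0.016 at most) of the spring plate under the mouth. It meets the lid's plug when the flange is 9.5 mm above the collar and pushes up with 3 N there, 6.5 N with the flange down on the collar. The lugs pass under the lip once the flange is less than 2.5 mm above the collar; if let up after turning, the lid rises to 2.5 mm and is held by the lip.
- lid: Bayonet lid, right way up on the bench, grey plastic, 140 to 230 g. Origin at the centre of the plug's underside, z up. Plug 75 mm diameter, foot tapered to 67; two steel lugs on its +x and -x sides, to 46 mm radius, 26 degrees wide, 4.5 to 10.5 mm above the origin; flange 110 mm diameter, 21 to 27 mm above. A half turn changes nothing. Goes in with its x along the absorber's y.
- lid_grip (a point): Middle of the lid's grip bar, 44 mm above the plug's underside, on the lid's axis; lid's axes. The bar is straight, along the lid's x (over the lugs), 70 mm long, 16 mm thick, from 27 to 55 mm above the plug's underside.
- lid_flange (a point): Centre of the underside of the lid's flange, on the lid's axis, 21 mm above the plug's underside. It comes to the canister mouth's point when the lid is pressed right down.
- vial: Bystander: small amber vial, 27 mm diameter, 55 mm high, upright. Leave alone.
- connector: Bystander: white elbow connector, 25 mm diameter, 35 mm high. Leave alone.
- penlight: Bystander: pen torch lying along its x, 130 mm long, 15 mm thick. Leave alone.
- face_mask: Bystander: clear conical mask, 76 mm diameter, 62 mm high. Leave alone.
- tape_roll: Bystander: roll of tape, 64 mm diameter, 24 mm high, flat. Leave alone.
- carton: Bystander: upright white carton 62 x 62 x 140 mm. Leave alone.
- jar: Bystander: white jar, 68 mm diameter, 85 mm high. Leave alone.
- spirit_bottle: Bystander: amber bottle, 60 mm diameter, 165 mm high. Leave alone.
There are look-alikes about, which are no part of the job. Leave any purple look-alike of the seal_box alone.

How it is judged (in metres and radians):
On the way, in this order (a step that is already met when the one before it is completed fails the run):
1. the spare-seal box lies flat on the drawer's floor, let go (z of seal_box in the frame of drawer_floor between -0.004 and 0.006 m and x of seal_box in the frame of drawer_floor between -0.09 and 0.09 m and y of seal_box in the frame of drawer_floor between -0.09 and 0.09 m and angle between seal_box's own z axis and vertical below 0.12 rad and contact force between the fingers and seal_box below 0.1 N), for 0.2 s.
2. the drawer is fully shut with the box in it (value of joint drawer below 0.006 m and z of seal_box in the frame of drawer_floor between -0.004 and 0.006 m), for 0.2 s.
3. the lid's plug is in the canister's mouth with its lugs in the gaps (horizontal distance between lid_flange and canister_mouth below 0.005 m and z of lid_flange in the frame of canister_mouth below 0.0105 m and angle between the x axis of lid and the y axis of absorber, either way round below 0.26 rad and angle between lid's own z axis and vertical below 0.12 rad), for 0.05 s.
At the end, for the whole second after the job is handed in: Lid in the mouth (5 mm; flange 0 to 4.5 mm above collar; level), turned clockwise 27 to 53 degrees from the gaps, still, gripped by the fingers at its bar (over 3 N); spare-seal box flat in the drawer, drawer shut within 6 mm (all of step 2 and horizontal distance between lid_flange and canister_mouth below 0.005 m and z of lid_flange in the frame of canister_mouth between -0.002 and 0.0045 m and angle between lid's own z axis and vertical below 0.08 rad and angle between the x axis of lid and the y axis of absorber, either way round between 0.47 and 0.93 rad and angular speed of lid below 0.3 rad/s and contact force between the fingers and lid above 3 N and distance between the grasp point and lid_grip below 0.04 m and x of seal_box in the frame of drawer_floor between -0.09 and 0.09 m and angle between seal_box's own z axis and vertical below 0.12 rad); the arm keeps its last pose, push and grip.
It fails at once if the lid was turned on into the lock (angle between the x axis of lid and the y axis of absorber, either way round above 1.22 rad and horizontal distance between lid_flange and canister_mouth below 0.006 m and z of lid_flange in the frame of canister_mouth below 0.008 m).
It fails at once if the lid was forced against the canister (contact force between lid and absorber above 100 N).
It fails at once if the spare-seal box was dropped or thrown (linear speed of seal_box above 0.7 m/s and contact force between the fingers and seal_box below 0.05 N).
It fails at once if a bystander was moved by more than 30 mm (distance of any of vial, connector, penlight, face_mask, tape_roll, carton, jar, spirit_bottle from where it was at the start of the episode above 0.03 m).
It fails at once if a bystander was knocked over (angle between any of vial, carton, jar, spirit_bottle's own z axis and vertical above 0.6 rad).
It also fails if it takes over 69 s, if anything falls off the work surface, if the arm or the gripper's body presses on something with over 40 N, if the wrist force passes 120 N, or if a joint passes its speed limit or range.

## Working session

There is one attempt and no reset: what is moved stays moved. The work goes in short steps, Python scripts to look and compute and a tool call to move; the robot and the scene stay as the last step left them, time stands still between calls to the robot, and variables do not carry over. Pictures are saved under pics/ and viewed, and the job is handed in when it is done.

Besides the shell and the picture viewer there is one more tool, called after "Emit:" as name(argument=value, ...), one argument or row to a line, values as JSON. drive_tool: Moves the arm, as the interface text tells. Its arguments: {"type":"object","properties":{"motion":{"type":"array"},"fingers":{"type":"number"},"newtons":{"type":"number"}},"required":["motion"]}

```bash
mkdir -p pics; ls; python3 - <<'E'
from bench import manip, capture
import cv2, numpy as np
print(manip.read_state())
for n in ("scene","top"):
    c=capture(n); cv2.imwrite(f"pics/{n}0.png",c["color"]); np.savez(f"{n}0.npz",**c)
    print(n,c["fx"],c["fy"],c["cx"],c["cy"],c["dist"],c["R"],c["t"])
E
```

```text
pics
{'clock': 0.0, 'joint_pos': array([-1.2095837 ,  0.33287016, -0.06471547,  1.46092282,  0.02160031,
        1.34991366, -0.08849874]), 'dq': array([ 0.00075924, -0.00069313, -0.00123334, -0.00021563, -0.00057363,
        0.00141146,  0.00064989]), 'joint_torque': array([-8.91305499e-04, -6.25447154e+01,  4.84644959e-02, -3.91619432e+01,
        1.61033770e-02,  9.71461268e-03, -4.83292740e-05]), 'position': array([233.89349619, 579.18324526, 230.52587796]), 'ee_rot': array([ 0.69405398,  0.13435823,  0.69420263, -0.13535008]), 'ft_force': array([-0.09563768, -0.30380262, -0.61808839]), 'torque': array([-0.03491333,  0.00094795, -0.00463733]), 'gripper_width': 0.9992086956213867}
scene 468.12065723759866 468.12065723759866 325.8864504625844 196.044483124595 [0.03352181 0.         0.         0.         0.        ] [[ 0.78486102  0.61953793 -0.0128818 ]
 [ 0.45846844 -0.59454479 -0.66054764]
 [-0.41689312  0.51253219 -0.75067361]] [-474.65721777 -199.8994896  1771.99162849]
top 377.0366580224277 377.0366580224277 319.11299328716245 198.73659385618643 [0.00919003 0.         0.         0.         0.        ] [[-2.86533250e-02 -9.99580539e-01 -4.21114181e-03]
 [-9.85767151e-01  2.89550346e-02 -1.65604139e-01]
 [ 1.65656608e-01 -5.93903946e-04 -9.86183317e-01]] [  16.31174903  592.81232797 1434.73099599]
```

View pics/scene0.png

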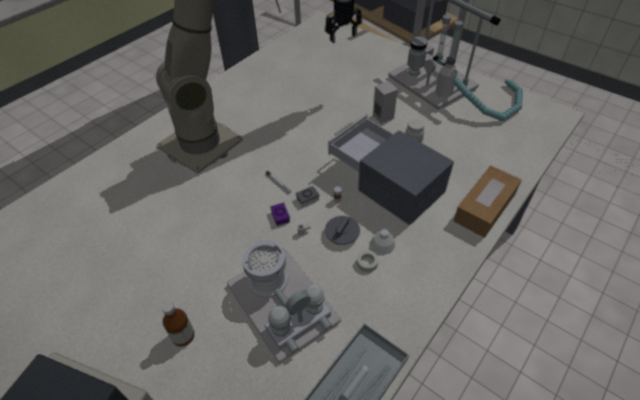

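View pics/top0.png

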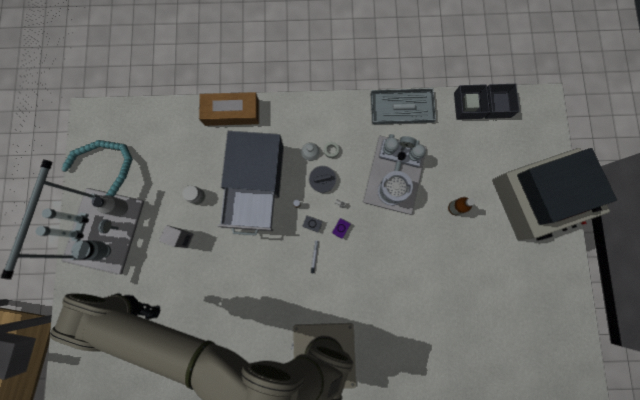

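Top view: white/grey box candidate at (313,223), purple look-alike at (341,228), lid (322,180), drawer unit (251,180), absorber (397,187). I'll confirm these in an enlarged crop.

```bash
cat > h.py <<'E'
import numpy as np, cv2
def K(c): return np.array([[c["fx"],0,c["cx"]],[0,c["fy"],c["cy"]],[0,0,1.]])
def cloud(c):
    h,w=c["range_z"].shape
    u,v=np.meshgrid(np.arange(w),np.arange(h))
    p=cv2.undistortPoints(np.stack([u,v],-1).reshape(-1,1,2).astype(float),K(c),np.array(c["dist"])).reshape(-1,2)
    z=c["range_z"].reshape(-1).astype(float)
    X=np.c_[p*z[:,None],z]-np.array(c["t"])
    W=X@np.array(c["R"]); W[z==0]=np.nan
    return W.reshape(h,w,3)
def proj(c,P):
    R=cv2.Rodrigues(np.array(c["R"]))[0]
    return cv2.projectPoints(np.array(P,float).reshape(-1,1,3),R,np.array(c["t"],float),K(c),np.array(c["dist"]))[0].reshape(-1,2)
def rect(c,u,v,zw):
    "pixel -> world at height zw"
    p=cv2.undistortPoints(np.array([[[u,v]]],float),K(c),np.array(c["dist"])).ravel()
    R=np.array(c["R"]);d=R.T@np.array([p[0],p[1],1]);o=-R.T@np.array(c["t"])
    return o+d*(zw-o[2])/d[2]
def ortho(c,z,x0,x1,y0,y1,s):
    "orthoimage of plane z; rows x decreasing, cols y decreasing, s px/mm"
    xs=np.arange(x1,x0,-1/s); ys=np.arange(y1,y0,-1/s)
    Y,X=np.meshgrid(ys,xs); uv=proj(c,np.stack([X,Y,np.full_like(X,z)],-1)).reshape(X.shape+(2,)).astype(np.float32)
    return cv2.remap(c["color"],uv[...,0],uv[...,1],cv2.INTER_CUBIC)
E
python3 - <<'E'
import numpy as np, cv2
t=np.load("top0.npz"); s=np.load("scene0.npz")
a=t["color"][120:270,210:440]; cv2.imwrite("pics/topcrop.png",cv2.resize(a,None,fx=3.4,fy=3.4,interpolation=cv2.INTER_CUBIC))
a=s["color"][110:330,220:470]; cv2.imwrite("pics/scenecrop.png",cv2.resize(a,None,fx=2.7,fy=2.7,interpolation=cv2.INTER_CUBIC))
E
```

```text
(no output)
```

View pics/topcrop.png

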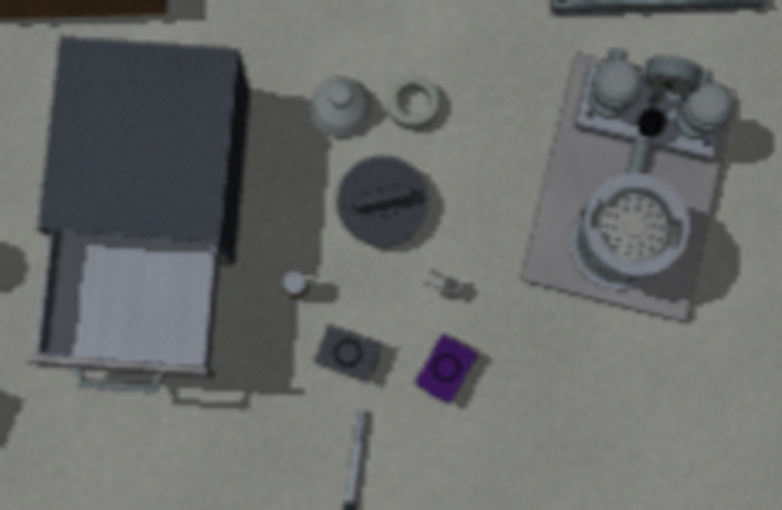

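View pics/scenecrop.png

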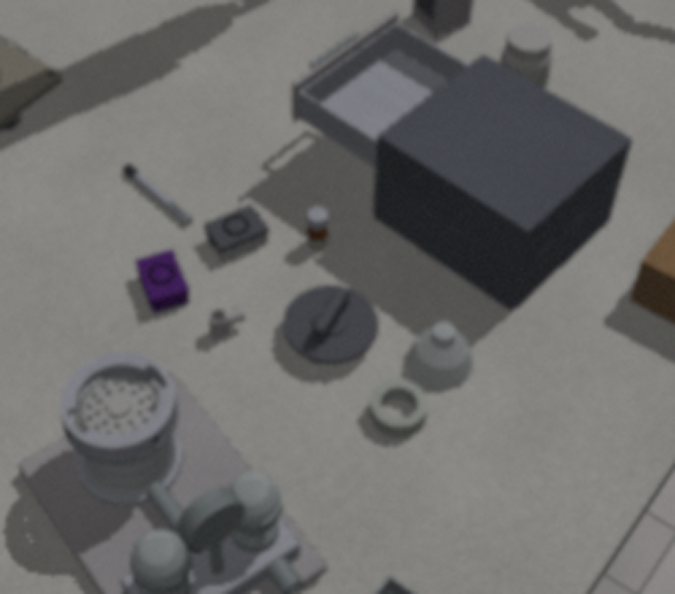

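The non-purple box with the black ring is at crop (348,353), i.e. top (313,223): that is the seal_box. The purple one at (341,228) is the look-alike. Next I'll measure the poses.

```bash
python3 - <<'E'
from h import *
for n in("top","scene"):
    c=dict(np.load(n+"0.npz")); W=cloud(c); 
    def reg(name,x,y,z,r):
        m=(abs(W[...,2]-z)<r)&(W[...,0]>x[0])&(W[...,0]<x[1])&(W[...,1]>y[0])&(W[...,1]<y[1])
        P=W[m]
        if len(P)<8: print(n,name,len(P));return P
        R=cv2.minAreaRect(P[:,:2].astype(np.float32))
        print(n,name,len(P),np.median(P,0).round(1),R); return P
    print("bench z",np.nanmedian(W[...,2][W[...,2]<60]) )
    reg("box",(380,520),(-10,90),30,7)
    reg("purple",(380,520),(-120,-20),30,7)
    reg("lidbar",(550,720),(-80,60),55,7)
    reg("lidflange",(550,720),(-80,60),27,7)
    reg("collar",(500,680),(-420,-150),140,6)
    reg("unittop",(500,900),(100,450),150,6)
    reg("base",(450,900),(-420,-100),22,6)
    reg("front",(400,600),(120,450),142,5)
    reg("handle",(350,600),(120,450),123,7)
    reg("drfloor",(420,600),(120,450),86,5)
c=dict(np.load("top0.npz"));W=cloud(c)
for n,(u,v) in dict(box=(313,223),lid=(322,180),can=(397,187),front=(247,228),utop=(250,160),vial=(297,203),conn=(342,203),mask=(310,150)).items(): print(n,W[v,u].round(0))
E
```

```text
bench z -4.217844026265697
top box 178 [496.3  26.1  29.1] ((499.0110778808594, 28.413660049438477), (68.41033172607422, 48.07977294921875), 67.88082885742188)
top purple 195 [477.9 -83.7  28.8] ((478.3034362792969, -84.48435974121094), (47.74443435668945, 67.54576873779297), 59.42717361450195)
top lidbar 59 [679.7 -14.6  52.4] ((680.0986938476562, -16.82587432861328), (15.159980773925781, 69.28724670410156), 12.762852668762207)
top lidflange 429 [667.6 -18.4  26.5] ((645.6840209960938, -19.633113861083984), (153.04287719726562, 108.98607635498047), 5.068117141723633)
top collar 312 [ 615.6 -290.9  139.1] ((619.6539306640625, -291.6416320800781), (112.32928466796875, 110.97550201416016), 87.49773406982422)
top unittop 2857 [728.8 249.3 148.8] ((730.890380859375, 249.528076171875), (200.1657257080078, 220.3378448486328), 84.39083862304688)
top base 1379 [ 668.4 -269.3   21.2] ((625.0614013671875, -282.3644104003906), (232.6670684814453, 424.4010314941406), 65.84305572509766)
top front 105 [484.  276.3 140.9] ((483.1650390625, 274.0411071777344), (194.48782348632812, 7.860058784484863)
[... 1185 characters left out ...]
.8   21.9] ((640.7530517578125, -258.52557373046875), (272.4899597167969, 428.2806091308594), 73.67977142333984)
scene front 121 [484.  275.3 141.3] ((483.5683288574219, 276.5428161621094), (201.56927490234375, 13.707932472229004), 85.38153839111328)
scene handle 347 [494.5 263.5 124.6] ((527.87939453125, 270.2420654296875), (144.04685974121094, 203.88943481445312), 0.022288069128990173)
scene drfloor 797 [536.  285.2  85.8] ((541.3055419921875, 271.3407287597656), (193.6484375, 123.09355926513672), 85.73365783691406)
box [500.  26.  29.]
lid [671. -15.  37.]
can [ 616. -294.  125.]
front [479. 268. 123.]
utop [730. 252. 152.]
vial [579.  86.  49.]
conn [581. -93.  -0.]
mask [791.  30.  54.]
```

```bash
cat > ov.py <<'E'
from h import *
import sys
def draw(im,pts,x1,y1,s,col=(0,255,0)):
    q=np.array([[(y1-p[1])*s,(x1-p[0])*s] for p in pts],np.int32); cv2.polylines(im,[q],True,col,1)
def rectpts(cx,cy,a,l,w):
    u=np.array([np.cos(a),np.sin(a)]);v=np.array([-u[1],u[0]]);c=np.array([cx,cy])
    return [c+u*l/2+v*w/2,c+u*l/2-v*w/2,c-u*l/2-v*w/2,c-u*l/2+v*w/2]
def circ(cx,cy,r): t=np.linspace(0,2*np.pi,60);return np.c_[cx+r*np.cos(t),cy+r*np.sin(t)]
E
python3 - <<'E'
from ov import *
d=np.deg2rad
rows=[]
for n in("top","scene"):
    c=dict(np.load(n+"0.npz")); s=3; ims=[]
    for (z,cx,cy) in ((30,499.4,29),(55,680.3,-17),(140,620.5,-291.5)):
        h=65; im=ortho(c,z,cx-h,cx+h,cy-h,cy+h,2); im=cv2.convertScaleAbs(im,alpha=1.6)
        if z==30: draw(im,rectpts(499.4,29,d(70),66,46),cx+h,cy+h,2)
        if z==55: draw(im,rectpts(680.3,-17,d(101.8),70,16),cx+h,cy+h,2)
        if z==140:
            draw(im,circ(cx,cy,57),cx+h,cy+h,2);draw(im,circ(cx,cy,41),cx+h,cy+h,2)
            a=d(90-14.3)
            for e in(0,np.pi):
                draw(im,[(cx+41*np.cos(a+e+k),cy+41*np.sin(a+e+k)) if j==0 else (cx+50.5*np.cos(a+e+k),cy+50.5*np.sin(a+e+k)) for k,j in((-.349,0),(-.349,1),(0.349,1),(.349,0))],cx+h,cy+h,2)
        ims.append(im)
    rows.append(np.hstack(ims))
cv2.imwrite("pics/ortho.png",np.vstack(rows))
# base plate yaw
for n in("top","scene"):
    c=dict(np.load(n+"0.npz"));W=cloud(c)
    m=(abs(W[...,2]-22)<6)&(abs(W[...,0]-660)<200)&(W[...,1]<-140)&(W[...,1]>-420)
    m=cv2.morphologyEx(m.astype(np.uint8),cv2.MORPH_OPEN,np.ones((3,3))).astype(bool)
    P=W[m];print(n,cv2.minAreaRect(P[:,:2].astype(np.float32)))
E
```

```text
top ((682.7282104492188, -309.81011962890625), (199.2299346923828, 270.75909423828125), 73.89910888671875)
scene ((693.5375366210938, -311.7119140625), (199.42666625976562, 290.9421691894531), 73.96833801269531)
```

View pics/ortho.png

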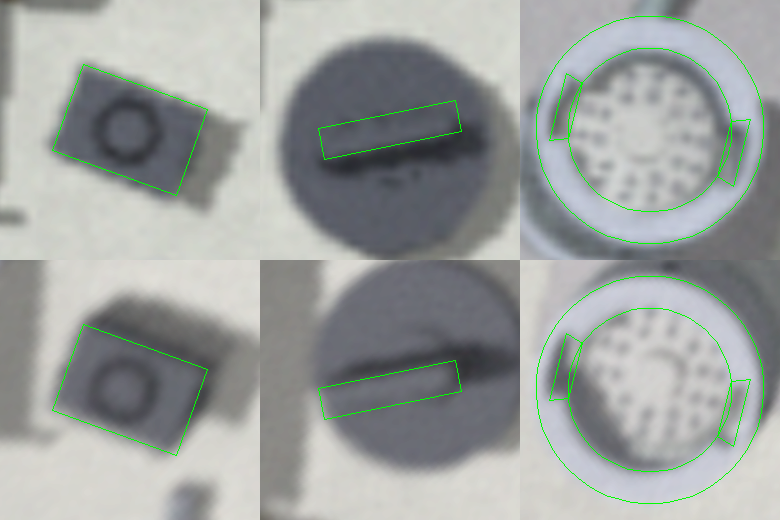

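The overlays fit: the box is at (499,29) with its long axis at 70°, the lid at (680,-17) with its bar at about 102°, and the mouth at (620.5,-291.5) with the absorber's yaw about -15.5°. Next is a move planner helper.

```bash
cat > p.py <<'E'
import sys, numpy as np
from bench import manip
from scipy.spatial.transform import Rotation as Ro
def st(): return manip.read_state()
def go(x,y,z,jaw=None):
    """delta (tool axes after turning) and turn about tool x to jaw angle (deg)"""
    s=st();q=s["ee_rot"];R=Ro.from_quat([q[1],q[2],q[3],q[0]]).as_matrix()
    p=s["position"]; cur=np.rad2deg(np.arctan2(R[1,1],R[0,1]))
    print("t %.2f pos %s jaw %.1f tilt %.2f q %s F %s w %.3f"%(s["clock"],p.round(1),cur,np.rad2deg(np.arccos(-R[2,0])),s["joint_pos"].round(2),s["ft_force"].round(1),s["gripper_width"]))
    if jaw is None: jaw=cur
    d=(jaw-cur+90)%180-90
    # world turn d about +z == turn -d about tool x (down)
    R2=Ro.from_rotvec([0,0,np.deg2rad(d)]).as_matrix()
    # restore verticality
    Y=np.array([np.cos(np.deg2rad(cur+d)),np.sin(np.deg2rad(cur+d)),0]);X=np.array([0,0,-1.]);G=np.c_[X,Y,np.cross(X,Y)]
    rv=np.rad2deg(Ro.from_matrix(R.T@G).as_rotvec())
    D=np.array([x,y,z])-p
    print("turn",rv.round(2),"| shift after turn cm",(G.T@D/10).round(2),"| shift before turn",(R.T@D/10).round(2))
if __name__=="__main__": go(*[float(a) for a in sys.argv[1:]])
E
python3 p.py 499 29 130 160; python3 p.py 499 29 130 -20
```

```text
t 0.10 pos [233.9 579.2 230.6] jaw 68.0 tilt 0.08 q [-1.21  0.33 -0.06  1.46  0.02  1.35 -0.09] F [ 0.5  0.2 -0.2] w 1.003
turn [8.801e+01 6.000e-02 6.000e-02] | shift after turn cm [10.06 43.73 42.64] | shift before turn [ 10.12 -41.08  45.18]
t 0.10 pos [233.9 579.2 230.6] jaw 68.0 tilt 0.08 q [-1.21  0.33 -0.06  1.46  0.02  1.35 -0.09] F [ 0.5  0.2 -0.2] w 1.003
turn [8.801e+01 6.000e-02 6.000e-02] | shift after turn cm [10.06 43.73 42.64] | shift before turn [ 10.12 -41.08  45.18]
```

```bash
cat > rows.py <<'E'
import sys; from p import *
# rows x y z jaw n : straight world line with even turn, n rows, in tool axes
x,y,z,jaw,n=[float(a) for a in sys.argv[1:6]];n=int(n)
s=st();q=s["ee_rot"];R=Ro.from_quat([q[1],q[2],q[3],q[0]]).as_matrix();cur=np.rad2deg(np.arctan2(R[1,1],R[0,1]))
d=((jaw-cur+90)%180-90)/n; D=(np.array([x,y,z])-s["position"])/10/n
def G(a):
    Y=np.array([np.cos(np.deg2rad(a)),np.sin(np.deg2rad(a)),0]);X=np.array([0,0,-1.]);return np.c_[X,Y,np.cross(X,Y)]
print(round(s["clock"],2),s["position"].round(1),round(cur,1))
for i in range(n):
    v=G(cur+i*d).T@D; print([round(float(k),2) for k in v]+[round(-d,2),0,0],",",sep="",end="\n" if i%4==3 else " ")
E
python3 rows.py 499 29 160 -20 16
```

```text
0.1 [233.9 579.2 230.6] 68.0
[0.44, -2.57, 2.82, np.float64(5.5), 0, 0], [0.44, -2.29, 3.06, np.float64(5.5), 0, 0], [0.44, -1.98, 3.26, np.float64(5.5), 0, 0], [0.44, -1.66, 3.44, np.float64(5.5), 0, 0],
[0.44, -1.32, 3.58, np.float64(5.5), 0, 0], [0.44, -0.97, 3.69, np.float64(5.5), 0, 0], [0.44, -0.62, 3.77, np.float64(5.5), 0, 0], [0.44, -0.25, 3.81, np.float64(5.5), 0, 0],
[0.44, 0.11, 3.82, np.float64(5.5), 0, 0], [0.44, 0.48, 3.79, np.float64(5.5), 0, 0], [0.44, 0.84, 3.72, np.float64(5.5), 0, 0], [0.44, 1.19, 3.63, np.float64(5.5), 0, 0],
[0.44, 1.54, 3.49, np.float64(5.5), 0, 0], [0.44, 1.86, 3.33, np.float64(5.5), 0, 0], [0.44, 2.17, 3.14, np.float64(5.5), 0, 0], [0.44, 2.47, 2.91, np.float64(5.5), 0, 0],
```

Emit:
drive_tool(
  motion=[
    [0.4,-2.6,2.8,5.5,0,0],
    [0.4,-2.3,3.1,5.5,0,0],
    [0.4,-2.0,3.3,5.5,0,0],
    [0.4,-1.7,3.4,5.5,0,0],
    [0.4,-1.3,3.6,5.5,0,0],
    [0.4,-1.0,3.7,5.5,0,0],
    [0.4,-0.6,3.8,5.5,0,0],
    [0.4,-0.3,3.8,5.5,0,0],
  ],
  fingers=6.5,
  newtons=40,
)

```text
clock: 0.77
position: [366.6, 301.0, 199.0]
ee_rot: [0.592, 0.386, 0.592, -0.387]
ft_force: [1.3, -0.0, 0.5]
gripper_width: 0.761
```

Emit:
drive_tool(
  motion=[
    [0.4,0.1,3.8,5.5,0,0],
    [0.4,0.5,3.8,5.5,0,0],
    [0.4,0.8,3.7,5.5,0,0],
    [0.4,1.2,3.6,5.5,0,0],
    [0.4,1.5,3.5,5.5,0,0],
    [0.4,1.9,3.3,5.5,0,0],
    [0.4,2.2,3.1,5.5,0,0],
    [0.4,2.5,2.9,5.5,0,0],
  ],
)

```text
clock: 1.43
position: [499.5, 27.1, 167.1]
ee_rot: [0.404, 0.58, 0.404, -0.58]
ft_force: [0.6, 1.0, -0.3]
gripper_width: 0.765
```

```bash
python3 p.py 499 29 60 -20
```

```text
t 1.43 pos [499.5  27.1 167.1] jaw -20.2 tilt 0.02 q [-0.61  0.1   0.5   1.89 -0.05  1.16 -0.45] F [ 0.6  1.  -0.3] w 0.765
turn [-0.25 -0.02 -0.  ] | shift after turn cm [10.71 -0.11 -0.16] | shift before turn [10.71 -0.11 -0.16]
```

Emit:
drive_tool(
  motion=[
    [2.5,-0.1,-0.2,0,0,0],
    [2.5,0,0,0,0,0],
    [2.5,0,0,0,0,0],
    [2.5,0,0,0,0,0],
    [2.0,0,0,0,0,0],
    [0,0,0,0,0,0],
    [0,0,0,0,0,0],
    [0,0,0,0,0,0],
  ],
)

```text
clock: 2.1
position: [499.6, 31.1, 48.4]
ee_rot: [0.406, 0.58, 0.405, -0.579]
ft_force: [0.2, 0.4, -0.3]
gripper_width: 0.76
```

```bash
python3 p.py 499 29 4 -20; python3 - <<'E'
from bench import capture
import cv2,numpy as np
from h import proj
ims=[]
for n,z in(("top",6),("scene",6)):
    c=capture(n);u,v=proj(c,[499,29,30])[0].astype(int)
    a=c["color"][v-30:v+30,u-40:u+40];ims.append(cv2.resize(a,None,fx=5,fy=5,interpolation=cv2.INTER_CUBIC))
cv2.imwrite("pics/g1.png",np.hstack(ims))
E
```

```text
t 2.10 pos [499.6  31.1  48.4] jaw -20.0 tilt 0.06 q [-0.58  0.27  0.48  2.   -0.16  0.9  -0.37] F [ 0.2  0.4 -0.3] w 0.760
turn [ 0.01 -0.03 -0.05] | shift after turn cm [4.44 0.02 0.22] | shift before turn [4.44 0.02 0.22]
```

View pics/g1.png

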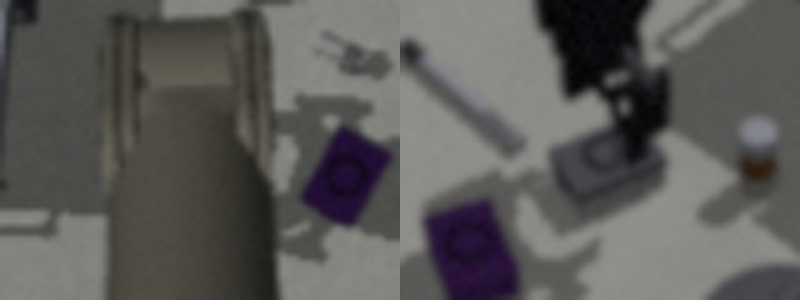

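Emit:
drive_tool(
  motion=[
    [1.0,0,0.2,0,0,0],
    [1.0,0,0,0,0,0],
    [1.0,0,0,0,0,0],
    [0.8,0,0,0,0,0],
    [0.5,0,0,0,0,0],
    [0,0,0,0,0,0],
    [0,0,0,0,0,0],
    [0,0,0,0,0,0],
  ],
)

```text
clock: 2.87
position: [498.5, 29.2, 4.5]
ee_rot: [0.406, 0.579, 0.406, -0.579]
ft_force: [-0.2, 0.1, 0.3]
gripper_width: 0.763
```

Emit:
drive_tool(
  motion=[
    [0,0,0,0,0,0],
    [0,0,0,0,0,0],
    [0,0,0,0,0,0],
    [0,0,0,0,0,0],
    [0,0,0,0,0,0],
    [0,0,0,0,0,0],
    [0,0,0,0,0,0],
    [0,0,0,0,0,0],
  ],
  fingers=3.5,
  newtons=35,
)

```text
clock: 3.53
position: [498.7, 29.3, 4.9]
ee_rot: [0.406, 0.58, 0.406, -0.579]
ft_force: [-0.8, -0.9, 5.9]
gripper_width: 0.535
```

```bash
python3 p.py 499 29 180 -20
```

```text
t 3.53 pos [498.7  29.3   4.9] jaw -20.0 tilt 0.06 q [-0.55  0.34  0.46  2.03 -0.21  0.81 -0.33] F [-0.8 -0.9  5.9] w 0.535
turn [ 0.   -0.05 -0.04] | shift after turn cm [-17.51   0.04   0.02] | shift before turn [-17.51   0.05   0.  ]
```

Emit:
drive_tool(
  motion=[
    [-1.0,0,0,0,0,0],
    [-2.0,0,0,0,0,0],
    [-2.5,0,0,0,0,0],
    [-3.0,0,0,0,0,0],
    [-3.0,0,0,0,0,0],
    [-3.0,0,0,0,0,0],
    [-2.0,0,0,0,0,0],
    [-1.0,0,0,0,0,0],
  ],
)

```text
clock: 4.2
position: [499.3, 29.2, 182.8]
ee_rot: [0.406, 0.581, 0.405, -0.578]
ft_force: [0.6, 0.3, -1.4]
gripper_width: 0.537
```

```bash
python3 rows.py 550 268 175 -5.4 12; python3 p.py 550 268 175 -5.4
```

```text
4.2 [499.3  29.2 182.8] -20.0
[0.07, -0.28, -2.01, np.float64(-1.22), 0, 0], [0.07, -0.24, -2.02, np.float64(-1.22), 0, 0], [0.07, -0.2, -2.02, np.float64(-1.22), 0, 0], [0.07, -0.16, -2.03, np.float64(-1.22), 0, 0],
[0.07, -0.11, -2.03, np.float64(-1.22), 0, 0], [0.07, -0.07, -2.03, np.float64(-1.22), 0, 0], [0.07, -0.03, -2.03, np.float64(-1.22), 0, 0], [0.07, 0.02, -2.03, np.float64(-1.22), 0, 0],
[0.07, 0.06, -2.03, np.float64(-1.22), 0, 0], [0.07, 0.1, -2.03, np.float64(-1.22), 0, 0], [0.07, 0.15, -2.03, np.float64(-1.22), 0, 0], [0.07, 0.19, -2.03, np.float64(-1.22), 0, 0],
t 4.20 pos [499.3  29.2 182.8] jaw -20.0 tilt 0.26 q [-0.63  0.08  0.51  1.88 -0.04  1.19 -0.46] F [ 0.6  0.3 -1.4] w 0.537
turn [-14.61  -0.14  -0.22] | shift after turn cm [  0.78   2.8  -24.25] | shift before turn [  0.84  -3.41 -24.17]
```

Box lifted (-1.4 N weight, width still held).

Emit:
drive_tool(
  motion=[
    [0,-0.3,-2.0,-1.8,0,0],
    [0,-0.4,-3.2,-1.8,0,0],
    [0,-0.3,-3.2,-1.8,0,0],
    [0,-0.2,-3.3,-1.8,0,0],
    [0,0,-3.3,-1.8,0,0],
    [0,0.1,-3.2,-1.8,0,0],
    [0,0.2,-3.0,-1.8,0,0],
    [0,0.2,-2.0,-2.0,0,0],
  ],
)

```text
clock: 4.87
position: [545.6, 260.9, 177.8]
ee_rot: [-0.477, -0.521, -0.478, 0.522]
ft_force: [-0.3, 0.2, -0.1]
gripper_width: 0.532
```

```bash
python3 p.py 550 268 92 -5.4; python3 - <<'E'
from bench import capture
import cv2,numpy as np
ims=[]
for n,b in(("top",(120,250,190,330)),("scene",(100,230,290,430))):
    c=capture(n);a=c["color"][b[0]:b[1],b[2]:b[3]];ims.append(cv2.resize(a,None,fx=2.8,fy=2.8,interpolation=cv2.INTER_CUBIC))
cv2.imwrite("pics/d1.png",np.hstack(ims))
E
```

```text
t 4.87 pos [545.6 260.9 177.8] jaw -5.1 tilt 0.11 q [-0.8   0.33  0.35  1.61 -0.12  1.23 -0.52] F [-0.3  0.2 -0.1] w 0.532
turn [0.31 0.01 0.11] | shift after turn cm [ 8.58  0.37 -0.75] | shift before turn [ 8.58  0.39 -0.74]
```

View pics/d1.png

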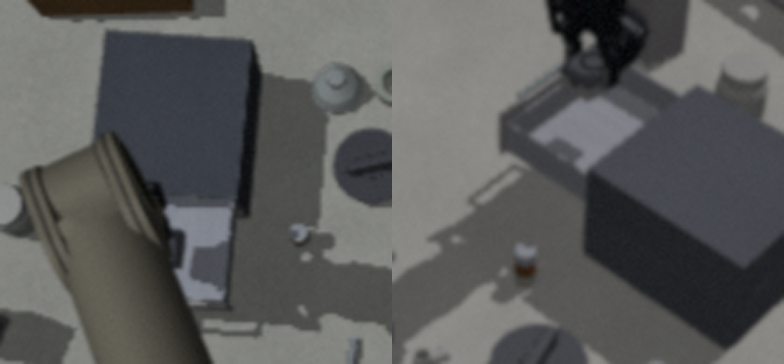

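The box is held over the open tray. Lowering it now.

Emit:
drive_tool(
  motion=[
    [1.5,0.2,-0.4,0,0,0],
    [2.0,0.2,-0.3,0,0,0],
    [2.0,0,0,0,0,0],
    [1.5,0,0,0,0,0],
    [0.8,0,0,0,0,0],
    [0.3,0,0,0,0,0],
    [0,0,0,0,0,0],
    [0,0,0,0,0,0],
  ],
)

```text
clock: 5.63
position: [551.7, 263.5, 99.0]
ee_rot: [0.476, 0.523, 0.476, -0.523]
ft_force: [0.4, -0.2, -0.6]
gripper_width: 0.53
```

```bash
python3 p.py 550 268 91 -5.4
```

```text
t 5.63 pos [551.7 263.5  99. ] jaw -5.4 tilt 0.05 q [-0.79  0.41  0.33  1.67 -0.15  1.08 -0.5 ] F [ 0.4 -0.2 -0.6] w 0.530
turn [-0.01 -0.03 -0.04] | shift after turn cm [ 0.8  -0.21 -0.43] | shift before turn [ 0.8  -0.21 -0.43]
```

Emit:
drive_tool(
  motion=[
    [0.2,0,0,0,0,0],
    [0.2,0,0,0,0,0],
    [0.1,0,0,0,0,0],
    [0.1,0,0,0,0,0],
    [0.1,0,0,0,0,0],
    [0.1,0,0,0,0,0],
    [0,0,0,0,0,0],
    [0,0,0,0,0,0],
  ],
)

```text
clock: 6.3
position: [551.9, 263.6, 91.0]
ee_rot: [0.476, 0.523, 0.476, -0.523]
ft_force: [0.6, -0.7, 4.9]
gripper_width: 0.533
```

Contact at +4.9 N, right at floor height. Releasing.

Emit:
drive_tool(
  motion=[
    [0,0,0,0,0,0],
    [0,0,0,0,0,0],
    [0,0,0,0,0,0],
    [0,0,0,0,0,0],
    [0,0,0,0,0,0],
    [0,0,0,0,0,0],
    [0,0,0,0,0,0],
    [0,0,0,0,0,0],
  ],
  fingers=6.2,
)

```text
clock: 6.97
position: [551.3, 263.6, 90.3]
ee_rot: [0.476, 0.523, 0.476, -0.523]
ft_force: [-0.6, 0.1, 0.5]
gripper_width: 0.728
```

Emit:
drive_tool(
  motion=[
    [-0.5,0,0,0,0,0],
    [-1.0,0,0,0,0,0],
    [-2.0,0,0,0,0,0],
    [-3.0,0,0,0,0,0],
    [-3.0,0,0,0,0,0],
    [-2.0,0,0,0,0,0],
    [-0.5,0,0,0,0,0],
    [0,0,0,0,0,0],
  ],
)

```text
clock: 7.63
position: [552.2, 263.9, 213.0]
ee_rot: [0.476, 0.524, 0.476, -0.522]
ft_force: [-0.7, 0.1, -0.2]
gripper_width: 0.723
```

```bash
python3 p.py 415 281 200 84.6;python3 p.py 415 281 200 -5.4; python3 - <<'E'
from bench import capture
import cv2,numpy as np
ims=[]
for n,b in(("top",(120,250,190,330)),("scene",(100,230,290,430))):
    c=capture(n);a=c["color"][b[0]:b[1],b[2]:b[3]];ims.append(cv2.resize(a,None,fx=2.8,fy=2.8,interpolation=cv2.INTER_CUBIC))
cv2.imwrite("pics/d2.png",np.hstack(ims))
E
```

```text
t 7.63 pos [552.2 263.9 213. ] jaw -5.4 tilt 0.23 q [-0.8   0.32  0.35  1.55 -0.11  1.3  -0.53] F [-0.7  0.1 -0.2] w 0.723
turn [-8.999e+01  2.000e-02 -2.600e-01] | shift after turn cm [  1.3    0.41 -13.82] | shift before turn [  1.25 -13.83  -0.41]
t 7.63 pos [552.2 263.9 213. ] jaw -5.4 tilt 0.23 q [-0.8   0.32  0.35  1.55 -0.11  1.3  -0.53] F [-0.7  0.1 -0.2] w 0.723
turn [ 0.01 -0.15 -0.18] | shift after turn cm [  1.3  -13.82  -0.41] | shift before turn [  1.25 -13.83  -0.41]
```

View pics/d2.png

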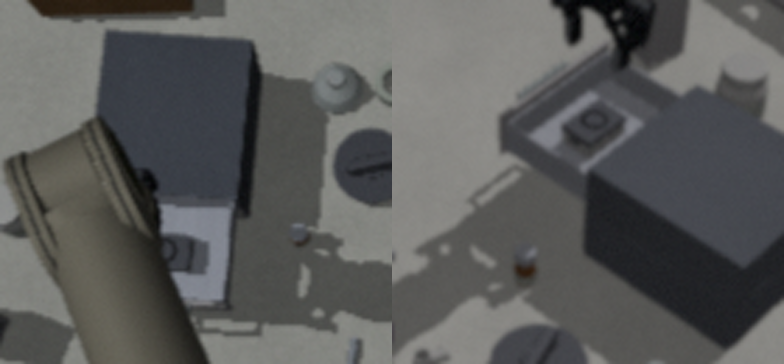

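The box lies flat in the drawer at scene crop (593,125). Now I'll close the fingers and go in front of the handle.

Emit:
drive_tool(
  motion=[
    [0,-1.5,0,0,0,0],
    [0,-2.0,0,0,0,0],
    [0,-2.5,0,0,0,0],
    [0,-2.5,0,0,0,0],
    [0,-2.5,0,0,0,0],
    [0,-1.5,0,0,0,0],
    [0,-0.8,0,0,0,0],
    [0,0,0,0,0,0],
  ],
  fingers=0,
)

```text
clock: 8.4
position: [417.3, 276.3, 209.5]
ee_rot: [-0.476, -0.522, -0.477, 0.523]
ft_force: [-0.2, 0.2, -0.3]
gripper_width: 0.001
```

```bash
python3 p.py 418 280 108 -5.4
```

```text
t 8.40 pos [417.3 276.3 209.5] jaw -5.3 tilt 0.09 q [-0.95  0.07  0.29  1.83 -0.02  1.25 -0.75] F [-0.2  0.2 -0.3] w 0.001
turn [0.12 0.04 0.08] | shift after turn cm [10.15  0.03 -0.38] | shift before turn [10.15  0.05 -0.38]
```

Emit:
drive_tool(
  motion=[
    [1.5,0,-0.2,0,0,0],
    [2.5,0,-0.2,0,0,0],
    [2.5,0,0,0,0,0],
    [2.0,0,0,0,0,0],
    [1.2,0,0,0,0,0],
    [0.4,0,0,0,0,0],
    [0,0,0,0,0,0],
    [0,0,0,0,0,0],
  ],
)

```text
clock: 9.07
position: [420.0, 279.9, 109.6]
ee_rot: [0.476, 0.523, 0.476, -0.523]
ft_force: [0.7, 0.1, 0.3]
gripper_width: -0.001
```

```bash
python3 p.py 576.7 265.2 108 -5.4; python3 - <<'E'
from bench import capture
import cv2,numpy as np
ims=[]
for n,b in(("top",(120,270,190,330)),("scene",(80,230,290,430))):
    c=capture(n);a=c["color"][b[0]:b[1],b[2]:b[3]];ims.append(cv2.resize(a,None,fx=2.8,fy=2.8,interpolation=cv2.INTER_CUBIC))
cv2.imwrite("pics/d3.png",np.hstack(ims))
E
```

```text
t 9.07 pos [420.  279.9 109.6] jaw -5.4 tilt 0.02 q [-0.94  0.18  0.28  1.93 -0.06  1.04 -0.72] F [0.7 0.1 0.3] w -0.001
turn [-0.03  0.01 -0.02] | shift after turn cm [ 1.600e-01  1.574e+01 -1.000e-02] | shift before turn [ 0.17 15.73 -0.02]
```

View pics/d3.png

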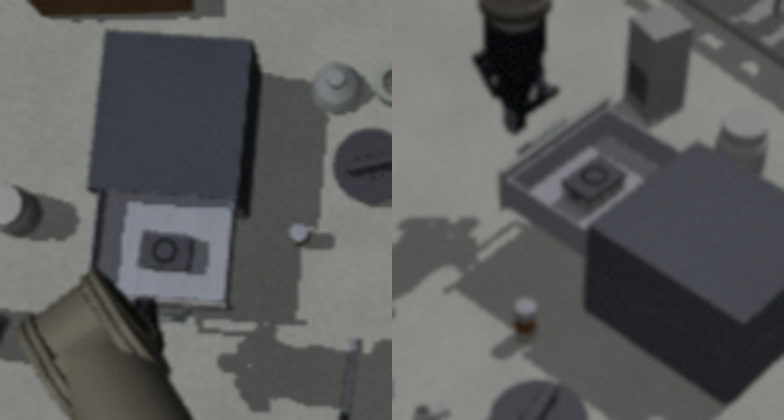

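The fingers stand in front of the handle. Pushing along the tool's y.

Emit:
drive_tool(
  motion=[
    [0,0.8,0,0,0,0],
    [0,0.8,0,0,0,0],
    [0,1.0,0,0,0,0],
    [0,1.5,0,0,0,0],
    [0,1.5,0,0,0,0],
    [0,1.5,0,0,0,0],
    [0,1.5,0,0,0,0],
    [0,1.5,0,0,0,0],
  ],
)

```text
clock: 9.83
position: [521.3, 270.3, 109.5]
ee_rot: [0.476, 0.523, 0.476, -0.523]
ft_force: [-1.1, 0.7, 1.4]
gripper_width: 0.006
```

Emit:
drive_tool(
  motion=[
    [0,1.2,0,0,0,0],
    [0,1.0,0,0,0,0],
    [0,0.8,0,0,0,0],
    [0,0.6,0,0,0,0],
    [0,0.5,0,0,0,0],
    [0,0.4,0,0,0,0],
    [0,0.3,0,0,0,0],
    [0,0,0,0,0,0],
  ],
)

```text
clock: 10.5
position: [568.1, 265.9, 109.3]
ee_rot: [0.476, 0.523, 0.476, -0.523]
ft_force: [0.3, -0.6, -0.6]
gripper_width: 0.001
```

```bash
python3 p.py 576.7 265.2 108 -5.4
```

```text
t 10.50 pos [568.1 265.9 109.3] jaw -5.4 tilt 0.03 q [-0.77  0.44  0.33  1.61 -0.15  1.12 -0.49] F [ 0.3 -0.6 -0.6] w 0.001
turn [-0.   -0.01 -0.03] | shift after turn cm [ 0.13  0.86 -0.01] | shift before turn [ 0.13  0.86 -0.01]
```

Emit:
drive_tool(
  motion=[
    [0,0.2,0,0,0,0],
    [0,0.2,0,0,0,0],
    [0,0.2,0,0,0,0],
    [0,0.1,0,0,0,0],
    [0,0.1,0,0,0,0],
    [0,0.1,0,0,0,0],
    [0,0,0,0,0,0],
    [0,0,0,0,0,0],
  ],
)

```text
clock: 11.17
position: [576.7, 265.3, 109.4]
ee_rot: [0.476, 0.523, 0.476, -0.523]
ft_force: [0.1, -0.0, 0.8]
gripper_width: 0.002
```

```bash
cat > front.py <<'E'
from bench import capture
from h import *
for n in("top","scene"):
    c=capture(n);W=cloud(c)
    m=(abs(W[...,2]-142)<4)&(W[...,0]>560)&(W[...,0]<640)&(W[...,1]>130)&(W[...,1]<370);P=W[m]
    print(n,len(P),np.percentile(P[:,0],[5,50,95]) if len(P) else '')
    # unit frame, side view: x_unit of points above 100..148 in front
    u=np.array([.9956,-.0941]);U=(W[...,:2]-[621.5,261])@u;V=(W[...,:2]-[621.5,261])@[.0941,.9956]
    for z0 in range(100,152,8):
        m=(abs(W[...,2]-z0)<4)&(abs(V)<95)&(abs(V)>50)&(U>-60)&(U<60)
        if m.sum()>3: print(z0,m.sum(),np.percentile(U[m],[0,10,50,90]).round(1))
    a=c["color"][80:250,190:460];cv2.imwrite("pics/fr_%s.png"%n,cv2.resize(a,None,fx=2.8,fy=2.8))
E
python3 front.py
```

```text
top 66 [604.60882685 613.48162253 638.02026932]
100 4 [-10.6 -10.6 -10.2  -9.5]
108 5 [-11.1 -10.8  -9.8  -0.9]
116 4 [-10.2 -10.1  -9.6  -9.2]
124 8 [-10.8 -10.7  -9.6   1.1]
132 8 [-10.5  -9.8  -7.8   0.5]
140 33 [-11.1  -9.8  -5.2  40. ]
148 154 [-6.9  5.7 29.8 53.6]
scene 91 [577.25738092 616.53570902 637.08660246]
140 25 [-12.  -11.2  -7.6  16.2]
148 270 [-6.7  4.3 29.9 53.6]
```

Emit:
drive_tool(
  motion=[
    [0,0.1,0,0,0,0],
    [0,0.1,0,0,0,0],
    [0,0.1,0,0,0,0],
    [0,0.1,0,0,0,0],
    [0,0,0,0,0,0],
    [0,0,0,0,0,0],
    [0,0,0,0,0,0],
    [0,0,0,0,0,0],
  ],
)

```text
clock: 11.93
position: [579.1, 265.0, 109.2]
ee_rot: [-0.475, -0.522, -0.477, 0.524]
ft_force: [-7.9, -1.3, 5.3]
gripper_width: 0.0
```

Hard stop at -8 N, so the drawer is fully shut. Backing off and rising.

Emit:
drive_tool(
  motion=[
    [0,-0.3,0,0,0,0],
    [0,-0.5,0,0,0,0],
    [0,-1.0,0,0,0,0],
    [0,-2.0,0,0,0,0],
    [-2.0,-1.0,0,0,0,0],
    [-3.0,0,0,0,0,0],
    [-3.0,0,0,0,0,0],
    [-2.0,0,0,0,0,0],
  ],
  fingers=5,
)

```text
clock: 12.6
position: [533.5, 269.6, 212.4]
ee_rot: [0.476, 0.524, 0.476, -0.522]
ft_force: [1.3, 0.0, 0.3]
gripper_width: 0.584
```

```bash
python3 front.py | grep -v "^148"; python3 rows.py 680 -17 160 11.8 12
```

```text
top 94 [608.30050825 617.19559957 637.52456   ]
108 4 [-8.6 -8.5 -8.2 -7.5]
116 4 [-8.4 -8.3 -7.9 -6.8]
124 9 [-9.1 -9.  -7.6  3.3]
132 5 [-8.1 -8.  -7.7 -5.3]
140 35 [-8.7 -7.1 -1.6 53.7]
scene 57 [607.41461819 618.75791293 637.43754205]
140 15 [-9.1 -8.6 -6.1 13.8]
12.7 [534.8 270.  213.6] -5.4
[0.45, 1.43, 2.27, np.float64(-1.43), 0, 0], [0.45, 1.37, 2.3, np.float64(-1.43), 0, 0], [0.45, 1.32, 2.34, np.float64(-1.43), 0, 0], [0.45, 1.26, 2.37, np.float64(-1.43), 0, 0],
[0.45, 1.2, 2.4, np.float64(-1.43), 0, 0], [0.45, 1.14, 2.43, np.float64(-1.43), 0, 0], [0.45, 1.08, 2.46, np.float64(-1.43), 0, 0], [0.45, 1.01, 2.48, np.float64(-1.43), 0, 0],
[0.45, 0.95, 2.51, np.float64(-1.43), 0, 0], [0.45, 0.89, 2.53, np.float64(-1.43), 0, 0], [0.45, 0.82, 2.55, np.float64(-1.43), 0, 0], [0.45, 0.76, 2.57, np.float64(-1.43), 0, 0],
```

View pics/fr_top.png

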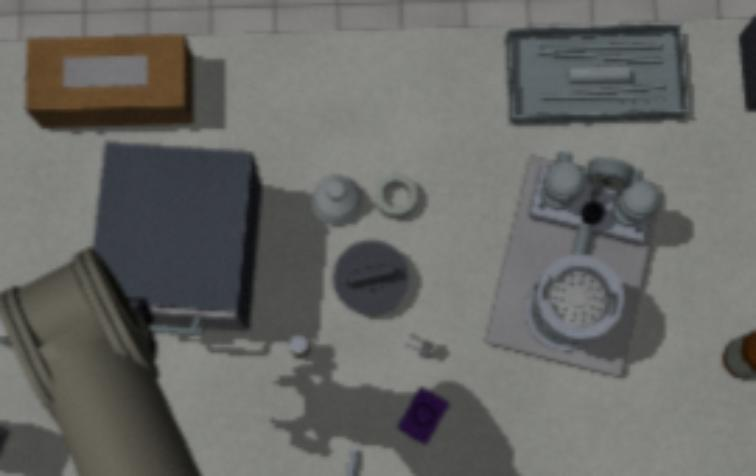

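The drawer is shut, with the front face at -8 mm. Moving over the lid.

Emit:
drive_tool(
  motion=[
    [0.3,1.5,2.3,-1.8,0,0],
    [0.5,1.8,3.0,-1.8,0,0],
    [0.5,1.6,3.1,-1.8,0,0],
    [0.5,1.5,3.2,-1.8,0,0],
    [0.5,1.4,3.3,-1.8,0,0],
    [0.5,1.3,3.3,-1.8,0,0],
    [0.5,1.2,3.3,-1.8,0,0],
    [0.5,1.1,3.3,-1.8,0,0],
  ],
  fingers=4,
)

```text
clock: 13.37
position: [652.2, 20.8, 170.2]
ee_rot: [0.538, 0.459, 0.538, -0.459]
ft_force: [-0.1, -0.3, 0.0]
gripper_width: 0.466
```

```bash
python3 rows.py 680 -17 120 11.8 4
```

```text
13.37 [652.2  20.8 170.2] 9.1
[1.25, 0.54, 1.04, np.float64(-0.68), 0, 0], [1.25, 0.52, 1.05, np.float64(-0.68), 0, 0], [1.25, 0.51, 1.06, np.float64(-0.68), 0, 0], [1.25, 0.5, 1.06, np.float64(-0.68), 0, 0],
```

Emit:
drive_tool(
  motion=[
    [1.2,0.5,1.0,-0.7,0,0],
    [1.3,0.5,1.1,-0.7,0,0],
    [1.3,0.5,1.1,-0.7,0,0],
    [1.2,0.5,1.0,-0.7,0,0],
    [1.0,0,0,0,0,0],
    [1.0,0,0,0,0,0],
    [0.5,0,0,0,0,0],
    [0,0,0,0,0,0],
  ],
)

```text
clock: 14.03
position: [677.9, -14.0, 94.7]
ee_rot: [0.548, 0.445, 0.55, -0.446]
ft_force: [-0.7, 0.4, -0.2]
gripper_width: 0.467
```

```bash
python3 p.py 680 -17 32 11.8; python3 - <<'E'
from bench import capture
import cv2,numpy as np
from h import proj
ims=[]
for n in("top","scene"):
    c=capture(n);u,v=proj(c,[680,-17,50])[0].astype(int)
    a=c["color"][v-40:v+40,u-40:u+40];ims.append(cv2.resize(a,None,fx=5,fy=5,interpolation=cv2.INTER_CUBIC))
cv2.imwrite("pics/l1.png",np.hstack(ims))
E
```

```text
t 14.03 pos [677.9 -14.   94.7] jaw 11.9 tilt 0.13 q [-0.33  0.57  0.4   1.48 -0.23  1.15  0.32] F [-0.7  0.4 -0.2] w 0.467
turn [ 0.05 -0.05  0.12] | shift after turn cm [6.27 0.15 0.34] | shift before turn [6.27 0.16 0.34]
```

View pics/l1.png

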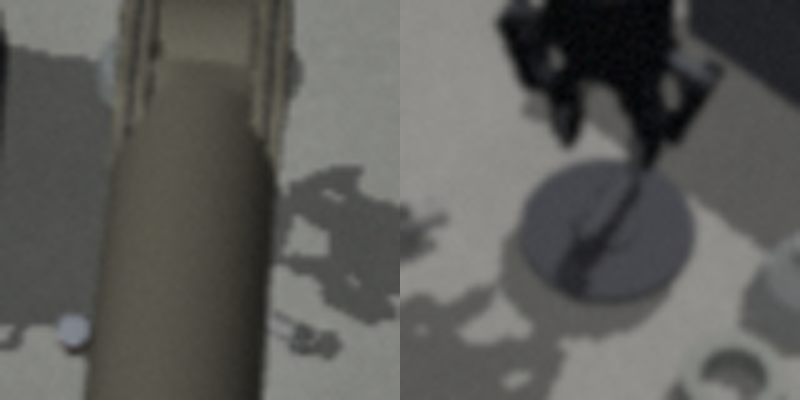

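The fingers straddle the bar direction in the scene view. Descending.

Emit:
drive_tool(
  motion=[
    [1.0,0.1,0.2,0,0,0],
    [1.5,0,0.1,0,0,0],
    [1.5,0,0,0,0,0],
    [1.0,0,0,0,0,0],
    [0.7,0,0,0,0,0],
    [0.3,0,0,0,0,0],
    [0.1,0,0,0,0,0],
    [0,0,0,0,0,0],
  ],
)

```text
clock: 14.8
position: [680.8, -17.9, 35.7]
ee_rot: [0.549, 0.446, 0.549, -0.446]
ft_force: [-0.5, 0.6, 1.8]
gripper_width: 0.471
```

Emit:
drive_tool(
  motion=[
    [0,0,0,0,0,0],
    [0,0,0,0,0,0],
    [0,0,0,0,0,0],
    [0,0,0,0,0,0],
    [0,0,0,0,0,0],
    [0,0,0,0,0,0],
    [0,0,0,0,0,0],
    [0,0,0,0,0,0],
  ],
  fingers=0.5,
  newtons=60,
)

```text
clock: 15.47
position: [681.1, -17.8, 36.2]
ee_rot: [0.549, 0.446, 0.548, -0.445]
ft_force: [-0.2, 0.4, 5.4]
gripper_width: 0.176
```

```bash
python3 p.py 680 -17 32 11.8
```

```text
t 15.47 pos [681.1 -17.8  36.2] jaw 11.8 tilt 0.09 q [-0.31  0.64  0.38  1.51 -0.26  1.05  0.34] F [-0.2  0.4  5.4] w 0.176
turn [ 0.02  0.   -0.09] | shift after turn cm [ 0.42 -0.1  -0.1 ] | shift before turn [ 0.42 -0.1  -0.1 ]
```

Gripped at 15 mm opening. Lifting.

Emit:
drive_tool(
  motion=[
    [-0.5,0,0,0,0,0],
    [-1.5,0,0,0,0,0],
    [-3.0,0,0,0,0,0],
    [-3.5,0,0,0,0,0],
    [-3.5,0,0,0,0,0],
    [-3.5,0,0,0,0,0],
    [-3.0,0,0,0,0,0],
    [-1.0,0,0,0,0,0],
  ],
)

```text
clock: 16.13
position: [681.8, -18.4, 236.8]
ee_rot: [0.551, 0.448, 0.547, -0.444]
ft_force: [1.0, -1.0, -1.1]
gripper_width: 0.171
```

```bash
python3 rows.py 620.5 -291.5 220 -15.5 10
```

```text
16.13 [681.8 -18.4 236.8] 11.8
[0.17, -1.16, 2.55, np.float64(2.73), 0, 0], [0.17, -1.04, 2.6, np.float64(2.73), 0, 0], [0.17, -0.91, 2.65, np.float64(2.73), 0, 0], [0.17, -0.78, 2.69, np.float64(2.73), 0, 0],
[0.17, -0.65, 2.72, np.float64(2.73), 0, 0], [0.17, -0.52, 2.75, np.float64(2.73), 0, 0], [0.17, -0.39, 2.77, np.float64(2.73), 0, 0], [0.17, -0.26, 2.79, np.float64(2.73), 0, 0],
[0.17, -0.13, 2.8, np.float64(2.73), 0, 0], [0.17, 0.01, 2.8, np.float64(2.73), 0, 0],
```

Emit:
drive_tool(
  motion=[
    [0,-1.0,1.8,2.7,0,0],
    [0,-1.0,2.6,2.7,0,0],
    [0,-0.9,2.7,2.7,0,0],
    [0,-0.8,2.7,2.7,0,0],
    [0,-0.7,2.7,2.7,0,0],
    [0,-0.5,2.7,2.7,0,0],
    [0,-0.4,2.7,2.7,0,0],
    [0,-0.3,2.8,2.7,0,0],
  ],
)

```text
clock: 16.8
position: [630.4, -229.3, 229.3]
ee_rot: [-0.454, -0.541, -0.455, 0.542]
ft_force: [0.3, -0.3, -2.0]
gripper_width: 0.17
```

```bash
python3 rows.py 620.5 -291.5 225 -15.5 4
```

```text
16.8 [ 630.4 -229.3  229.3] -10.0
[0.11, 0.03, 1.57, np.float64(1.38), 0, 0], [0.11, 0.06, 1.57, np.float64(1.38), 0, 0], [0.11, 0.1, 1.57, np.float64(1.38), 0, 0], [0.11, 0.14, 1.57, np.float64(1.38), 0, 0],
```

Emit:
drive_tool(
  motion=[
    [0,0,1.6,1.4,0,0],
    [0,0.1,1.6,1.4,0,0],
    [0,0.1,1.5,1.4,0,0],
    [0,0.1,1.2,1.3,0,0],
    [0,0,0.3,0,0,0],
    [0,0,0,0,0,0],
    [0,0,0,0,0,0],
    [0,0,0,0,0,0],
  ],
)

```text
clock: 17.47
position: [622.5, -287.9, 230.2]
ee_rot: [0.429, 0.562, 0.43, -0.561]
ft_force: [0.3, -0.1, -2.7]
gripper_width: 0.172
```

```bash
python3 p.py 620.5 -291.5 200 -15.5; python3 - <<'E'
from bench import capture
import cv2,numpy as np
from h import *
ims=[]
for n in("top","scene"):
    c=capture(n);np.savez(n+"1.npz",**c);u,v=proj(c,[620,-291,190])[0].astype(int)
    a=c["color"][v-45:v+45,u-40:u+40];ims.append(cv2.resize(a,None,fx=5,fy=5,interpolation=cv2.INTER_CUBIC))
    W=cloud(c)
    for z in (185,190,195,200,205,210,215,220,225):
        m=(abs(W[...,2]-z)<2.5)&(np.hypot(W[...,0]-620,W[...,1]+291)<75)
        if m.sum()>3: print(n,z,m.sum(),np.r_[W[m].min(0)[:2],W[m].max(0)[:2]].round(0))
cv2.imwrite("pics/i1.png",np.hstack(ims))
E
```

```text
t 17.47 pos [ 622.5 -287.9  230.2] jaw -15.2 tilt 0.05 q [-0.03  0.51  0.59  1.31 -0.28  1.4   0.28] F [ 0.3 -0.1 -2.7] w 0.172
turn [ 0.34 -0.05  0.  ] | shift after turn cm [ 3.02 -0.09  0.4 ] | shift before turn [ 3.02 -0.09  0.41]
top 215 29 [ 600. -279.  674. -234.]
top 220 110 [ 595. -285.  677. -233.]
top 225 32 [ 591. -281.  676. -237.]
scene 215 51 [ 578. -340.  678. -257.]
scene 220 574 [ 568. -340.  677. -230.]
scene 225 195 [ 571. -339.  677. -232.]
```

View pics/i1.png

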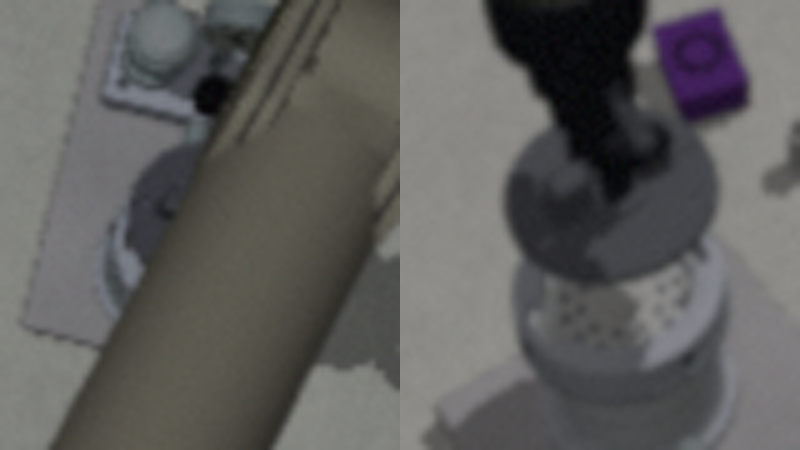

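```bash
python3 - <<'E'
from h import *
from scipy.optimize import least_squares
c=dict(np.load("scene1.npz"));W=cloud(c)
for lo,hi in((217,226),(218,224)):
    m=(W[...,2]>lo)&(W[...,2]<hi)&(np.hypot(W[...,0]-622,W[...,1]+287)<62);P=W[m][:,:2]
    H=cv2.convexHull(P.astype(np.float32)).reshape(-1,2)
    r=least_squares(lambda q:np.hypot(H[:,0]-q[0],H[:,1]-q[1])-55,[622,-287],loss="soft_l1");print(r.x,np.abs(r.fun).max().round(1),np.median(W[m][:,2]))
c0=dict(np.load("scene0.npz"));W=cloud(c0)
m=(abs(W[...,2]-140)<5)&(np.hypot(W[...,0]-621,W[...,1]+291)<65);P=W[m][:,:2];H=cv2.convexHull(P.astype(np.float32)).reshape(-1,2)
r=least_squares(lambda q:np.hypot(H[:,0]-q[0],H[:,1]-q[1])-57,[622,-291],loss="soft_l1");print("collar scene",r.x,np.abs(r.fun).max().round(1))
c0=dict(np.load("top0.npz"));W=cloud(c0)
m=(abs(W[...,2]-140)<5)&(np.hypot(W[...,0]-621,W[...,1]+291)<65);P=W[m][:,:2];H=cv2.convexHull(P.astype(np.float32)).reshape(-1,2)
r=least_squares(lambda q:np.hypot(H[:,0]-q[0],H[:,1]-q[1])-57,[622,-291],loss="soft_l1");print("collar top",r.x,np.abs(r.fun).max().round(1))
# image overlay
im=c["color"].copy()
def ov(im,P,col): cv2.polylines(im,[np.round(proj(c,P)*16).astype(np.int32)],True,col,1,cv2.LINE_AA,4)
t=np.linspace(0,2*np.pi,80)
for (cx,cy,r,z,col) in((622.5,-286,55,221,(0,255,0)),(621,-291.5,57,140,(0,0,255))):
    ov(im,np.c_[cx+r*np.cos(t),cy+r*np.sin(t),np.full(80,z)],col)
u,v=proj(c,[620,-291,180])[0].astype(int);a=im[v-45:v+45,u-45:u+45];cv2.imwrite("pics/i2.png",cv2.resize(a,None,fx=6,fy=6,interpolation=cv2.INTER_CUBIC))
E
```

```text
[ 623.62640203 -285.67405498] 2.2 220.96821336800144
[ 623.45884322 -285.67405829] 2.1 220.91646576959567
collar scene [ 621.34872876 -291.18864759] 2.8
collar top [ 619.77400952 -291.96138257] 1.6
```

View pics/i2.png

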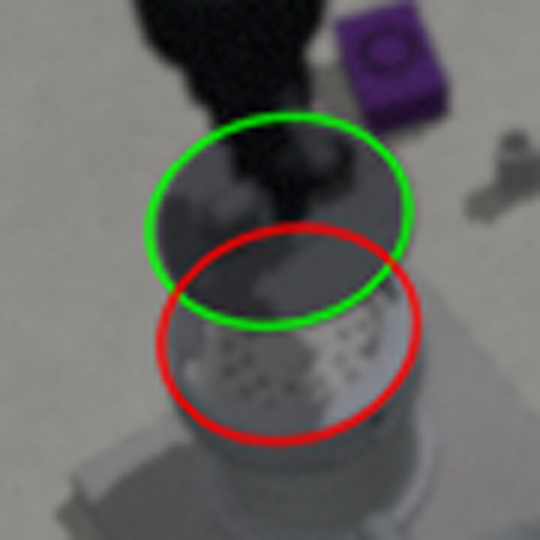

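```bash
python3 p.py 620.6 -292.4 180 -15.5
```

```text
t 17.57 pos [ 622.3 -288.1  230.3] jaw -15.2 tilt 0.04 q [-0.03  0.51  0.59  1.31 -0.28  1.4   0.28] F [-0.4  0.9 -2.3] w 0.171
turn [ 0.32 -0.04 -0.  ] | shift after turn cm [ 5.03 -0.05  0.46] | shift before turn [ 5.03 -0.06  0.46]
```

Emit:
drive_tool(
  motion=[
    [0.6,0,0.2,0.3,0,0],
    [1.0,0,0.2,0,0,0],
    [1.2,-0.1,0.1,0,0,0],
    [1.0,0,0,0,0,0],
    [0.7,0,0,0,0,0],
    [0.4,0,0,0,0,0],
    [0,0,0,0,0,0],
    [0,0,0,0,0,0],
  ],
)

```text
clock: 18.23
position: [619.5, -293.9, 181.2]
ee_rot: [-0.428, -0.563, -0.428, 0.563]
ft_force: [-0.7, -0.1, -2.2]
gripper_width: 0.174
```

```bash
cat > chk.py <<'E'
import sys
from bench import capture
from h import *
from scipy.optimize import least_squares
zf,x,y,name=float(sys.argv[1]),float(sys.argv[2]),float(sys.argv[3]),sys.argv[4]
c=capture("scene");W=cloud(c)
m=(abs(W[...,2]-zf)<4.5)&(np.hypot(W[...,0]-x,W[...,1]-y)<62);P=W[m][:,:2]
H=cv2.convexHull(P.astype(np.float32)).reshape(-1,2)
r=least_squares(lambda q:np.hypot(H[:,0]-q[0],H[:,1]-q[1])-55,[x,y],loss="soft_l1");print("flange",r.x,np.abs(r.fun).max().round(1),np.median(W[m][:,2]))
im=c["color"].copy();u,v=proj(c,[620,-291,160])[0].astype(int);a=im[v-45:v+45,u-45:u+45];cv2.imwrite("pics/%s.png"%name,cv2.resize(a,None,fx=6,fy=6,interpolation=cv2.INTER_CUBIC))
E
python3 p.py 620.6 -292.4 166 -15.5;python3 chk.py 171 620.6 -292.4 i3
```

```text
t 18.23 pos [ 619.5 -293.9  181.2] jaw -15.6 tilt 0.01 q [-0.02  0.54  0.58  1.37 -0.3   1.31  0.3 ] F [-0.7 -0.1 -2.2] w 0.174
turn [-0.08 -0.    0.01] | shift after turn cm [ 1.52  0.06 -0.17] | shift before turn [ 1.52  0.06 -0.17]
flange [ 620.28997676 -291.34372571] 2.6 171.58839055489574
```

View pics/i3.png

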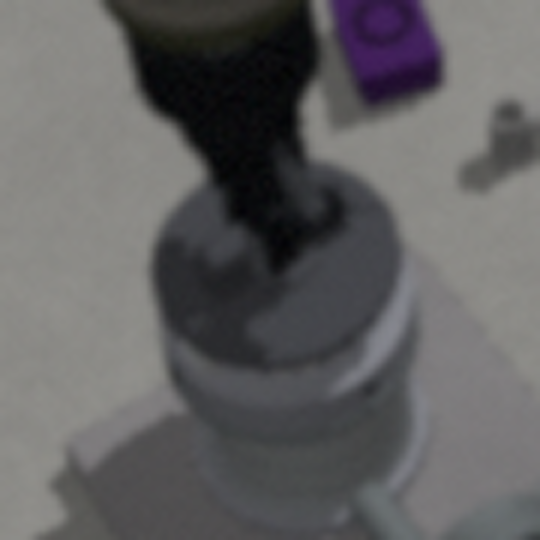

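The flange centre agrees with the collar centre within about 1 mm. Lowering slowly.

Emit:
drive_tool(
  motion=[
    [0.2,0.1,0,0,0,0],
    [0.2,0,0,0,0,0],
    [0.2,0,0,0,0,0],
    [0.2,0,0,0,0,0],
    [0.2,0,0,0,0,0],
    [0.2,0,0,0,0,0],
    [0.1,0,0,0,0,0],
    [0,0,0,0,0,0],
  ],
)

```text
clock: 18.95
position: [620.3, -294.1, 167.9]
ee_rot: [-0.427, -0.563, -0.428, 0.563]
ft_force: [-0.5, -0.1, -1.6]
gripper_width: 0.169
```

```bash
python3 p.py 620.6 -292.4 155 -15.5;python3 chk.py 158 620.6 -292.4 i4
```

```text
t 18.95 pos [ 620.3 -294.1  167.9] jaw -15.6 tilt 0.03 q [-0.02  0.55  0.58  1.39 -0.3   1.29  0.3 ] F [-0.5 -0.1 -1.6] w 0.169
turn [-0.09 -0.01  0.03] | shift after turn cm [ 1.29 -0.02 -0.17] | shift before turn [ 1.29 -0.02 -0.17]
flange [ 621.36343961 -291.92141071] 2.4 158.52173911335018
```

No contact force with the lugs already below the collar top. Continuing down.

Emit:
drive_tool(
  motion=[
    [0.2,0,0,0,0,0],
    [0.1,0,0,0,0,0],
    [0.1,0,0,0,0,0],
    [0.1,0,0,0,0,0],
    [0.1,0,0,0,0,0],
    [0.1,0,0,0,0,0],
    [0.1,0,0,0,0,0],
    [0,0,0,0,0,0],
  ],
)

```text
clock: 19.67
position: [620.5, -294.2, 160.3]
ee_rot: [0.428, 0.563, 0.428, -0.563]
ft_force: [-1.5, 0.1, 1.8]
gripper_width: 0.168
```

```bash
python3 p.py 620.6 -292.4 155 -15.5;python3 chk.py 151 620.6 -292.4 i5
```

```text
t 19.67 pos [ 620.5 -294.2  160.3] jaw -15.6 tilt 0.01 q [-0.02  0.56  0.57  1.39 -0.31  1.28  0.3 ] F [-1.5  0.1  1.8] w 0.168
turn [-0.09 -0.01 -0.01] | shift after turn cm [ 0.53 -0.04 -0.18] | shift before turn [ 0.53 -0.04 -0.18]
flange [ 621.73945587 -292.56362901] 2.3 150.8602768815856
```

Emit:
drive_tool(
  motion=[
    [0.1,0,0,0,0,0],
    [0.1,0,0,0,0,0],
    [0.1,0,0,0,0,0],
    [0.1,0,0,0,0,0],
    [0.1,0,0,0,0,0],
    [0,0,0,0,0,0],
    [0,0,0,0,0,0],
    [0,0,0,0,0,0],
  ],
)

```text
clock: 20.38
position: [620.5, -294.2, 155.4]
ee_rot: [0.428, 0.563, 0.428, -0.563]
ft_force: [-0.9, 0.4, 3.7]
gripper_width: 0.171
```

```bash
python3 p.py 620.6 -292.4 155 -15.5;python3 chk.py 146 620.6 -292.4 i6
```

```text
t 20.38 pos [ 620.5 -294.2  155.4] jaw -15.6 tilt 0.01 q [-0.01  0.56  0.57  1.4  -0.31  1.27  0.31] F [-0.9  0.4  3.7] w 0.171
turn [-0.09 -0.   -0.01] | shift after turn cm [ 0.04 -0.04 -0.18] | shift before turn [ 0.04 -0.04 -0.18]
flange [ 621.98088347 -292.63869371] 2.5 146.04105796323628
```

Emit:
drive_tool(
  motion=[
    [0.1,0,0,0,0,0],
    [0.1,0,0,0,0,0],
    [0,0,0,0,0,0],
    [0,0,0,0,0,0],
    [0,0,0,0,0,0],
    [0,0,0,0,0,0],
    [0,0,0,0,0,0],
    [0,0,0,0,0,0],
  ],
)

```text
clock: 21.1
position: [620.6, -294.2, 155.1]
ee_rot: [0.428, 0.564, 0.427, -0.563]
ft_force: [-5.7, 4.2, 16.3]
gripper_width: 0.171
```

The flange is seated with 16 N (spring plus collar). I'll ease off slightly, recentre, and turn the first 16° clockwise.

Emit:
drive_tool(
  motion=[
    [-0.05,-0.05,-0.1,0,0,0],
    [0,0,0,2,0,0],
    [0,0,0,3,0,0],
    [0,0,0,3,0,0],
    [0,0,0,3,0,0],
    [0,0,0,3,0,0],
    [0,0,0,2,0,0],
    [0,0,0,0,0,0],
  ],
)

```text
clock: 21.77
position: [620.8, -293.8, 155.2]
ee_rot: [0.345, 0.618, 0.344, -0.617]
ft_force: [-1.2, 0.2, 11.8]
gripper_width: 0.171
```

```bash
python3 p.py 620.6 -292.4 155 -55.5;python3 -c "
from bench import manip;print(manip.read_state()['torque'])"; python3 chk.py 146 620.6 -292.4 i7
```

```text
t 21.77 pos [ 620.8 -293.8  155.2] jaw -31.7 tilt 0.14 q [-0.05  0.57  0.63  1.4  -0.34  1.27  0.05] F [-1.2  0.2 11.8] w 0.171
turn [23.77 -0.03 -0.14] | shift after turn cm [ 0.02 -0.13 -0.06] | shift before turn [ 0.02 -0.09 -0.1 ]
[ 0.1072139   0.54047405 -0.03963578]
flange [ 623.89502533 -291.94317137] 3.4 145.88857272950278
```

View pics/i7.png

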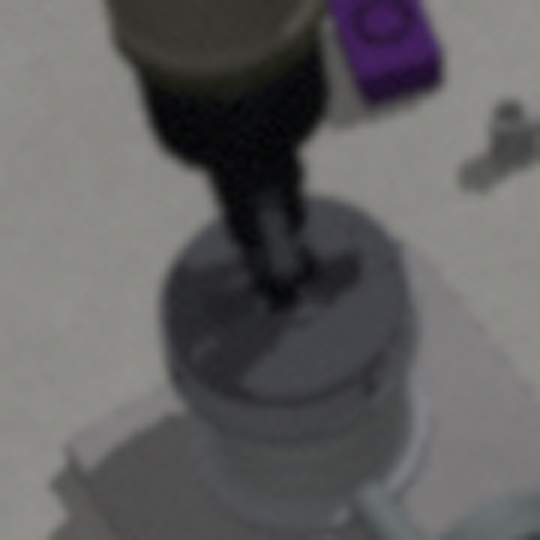

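It turned 16° freely (0.04 N m about the vertical). Another 24°.

Emit:
drive_tool(
  motion=[
    [0,0,0,3,0,0],
    [0,0,0,3,0,0],
    [0,0,0,4,0,0],
    [0,0,0,4,0,0],
    [0,0,0,4,0,0],
    [0,0,0,3,0,0],
    [0,0,0,3,0,0],
    [0,0,0,0,0,0],
  ],
)

```text
clock: 22.48
position: [620.9, -293.0, 155.1]
ee_rot: [0.209, 0.676, 0.208, -0.675]
ft_force: [-2.7, 3.0, 12.5]
gripper_width: 0.171
```

Emit:
drive_tool(
  motion=[
    [0,0,0,0,0,0],
    [0,0,0,0,0,0],
    [0,0,0,0,0,0],
    [0,0,0,0,0,0],
    [0,0,0,0,0,0],
    [0,0,0,0,0,0],
    [0,0,0,0,0,0],
    [0,0,0,0,0,0],
  ],
)

```text
clock: 23.15
position: [620.9, -293.0, 155.2]
ee_rot: [0.209, 0.676, 0.209, -0.675]
ft_force: [-2.2, 3.1, 11.8]
gripper_width: 0.179
```

```bash
python3 p.py 620.6 -292.4 155 -55.5;python3 -c "
from bench import manip;print(manip.read_state()['torque'])"; python3 chk.py 146 621.6 -292.4 i8; python3 front.py|grep -v "^148"; python3 - <<'E'
from bench import capture
from h import *
ims=[]
c=capture("scene");np.savez("scene2.npz",**c)
cv2.imwrite("pics/s9.png",c["color"])
E
```

```text
t 23.15 pos [ 620.9 -293.   155.2] jaw -55.6 tilt 0.11 q [-0.1   0.6   0.71  1.41 -0.39  1.28 -0.34] F [-2.2  3.1 11.8] w 0.179
turn [-0.07 -0.09 -0.05] | shift after turn cm [ 0.02 -0.06 -0.01] | shift before turn [ 0.02 -0.06 -0.01]
[ 0.69348343  0.75750676 -0.13773095]
flange [ 623.82023436 -292.42198275] 2.2 145.81449400879225
top 148 [608.53663424 622.39013366 637.65541197]
100 5 [-8.  -7.8 -7.2 -7.1]
108 14 [-8.6 -8.1 -7.5 -6.7]
116 7 [-8.5 -8.  -7.3 -6.9]
124 8 [-8.4 -8.2 -7.3 -3.7]
132 17 [-8.5 -8.4 -6.8  2.8]
140 67 [-8.6 -7.  -1.5 52.1]
scene 52 [607.24737737 618.60327973 636.03397691]
140 16 [-8.6 -8.1 -6.1 13. ]
```

View pics/i8.png

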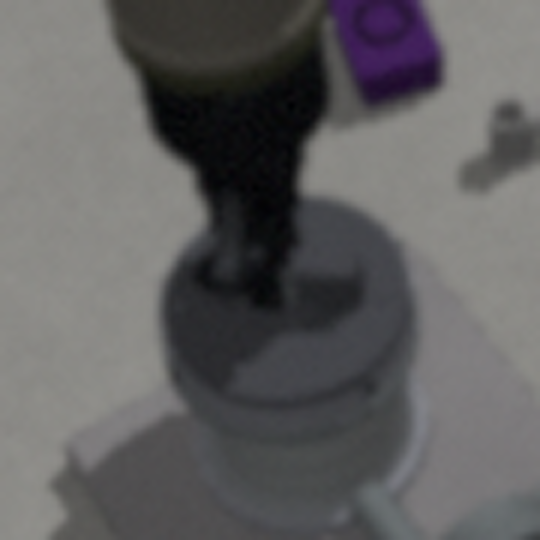

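View pics/s9.png

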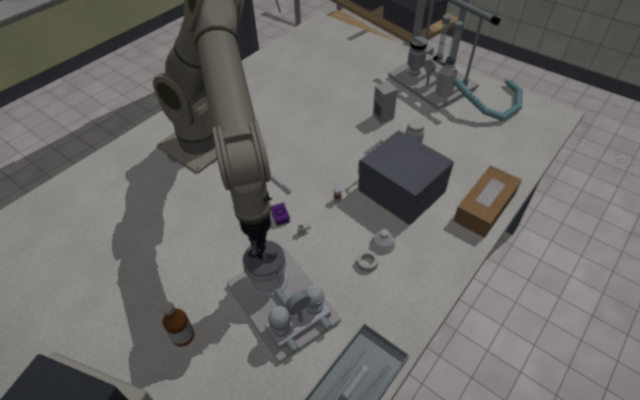

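Final check: whether the bar really followed the fingers. I'll overlay bars at 20/30/40/50°.

```bash
python3 - <<'E'
from h import *
c=dict(np.load("scene2.npz"));ims=[]
u,v=proj(c,[621,-292,160])[0].astype(int);sc=9
for tr in (None,30,40,50):
    im=cv2.resize(c["color"][v-22:v+22,u-22:u+22],None,fx=sc,fy=sc,interpolation=cv2.INTER_CUBIC);im=cv2.convertScaleAbs(im,alpha=2.2)
    if tr:
        a=np.deg2rad(74.5-tr);d=np.array([np.cos(a),np.sin(a)]);n=np.array([-d[1],d[0]])
        for z,col in((174.5,(0,255,0)),(147,(0,0,255))):
            P=[np.r_[np.array([621.5,-292])+d*s*35+n*t*8,z] for s,t in((1,1),(1,-1),(-1,-1),(-1,1))]
            q=(proj(c,P)-[u-22,v-22]+.5)*sc-.5;cv2.polylines(im,[q.astype(np.int32)],True,col,1)
    ims.append(im)
cv2.imwrite("pics/bar.png",np.vstack([np.hstack(ims[:2]),np.hstack(ims[2:])])[:, :800][:600*2])
o=cv2.imread("pics/bar.png");cv2.imwrite("pics/bar.png",cv2.resize(o,(600,600)))
E
```

```text
(no output)
```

View pics/bar.png

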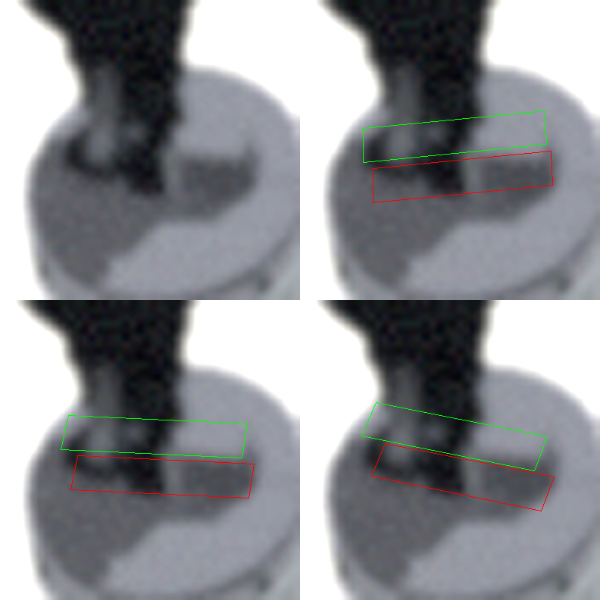

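The 40° overlay matches the visible bar face, at (180–255, 157) in the plain panel. Everything is steady, so I'm handing in.

```bash
python3 -c "
from bench import manip;print(manip.finish_job());s=manip.read_state();print(s['clock'],s['position'],s['ft_force'],s['gripper_width'])"
```

```text
the job is handed in; nothing more can be done
None
the job is handed in; nothing more can be done
```

The job is done and handed in at about 23.3 s; no verdict was reported.

- **Seal box:** I set it flat on the drawer's floor, felt it touch at about 5 N, and released it. The purple look-alike was left alone.
- **Drawer:** I pushed it to its stop, which answered with about 8 N. The last images put its front at -8 mm, the shut position. The box can't be seen with the drawer closed; I last saw it lying flat in the drawer just before the push.
- **Lid:** I lowered it with its lugs in the gaps, pressed it onto the collar, and turned it 40° clockwise by the wrist reading (jaw from -15.6° to -55.6°). The turning moment stayed low, at 0.14 N m or less. A bar overlay on the image also matched about 40°, so it is well short of the lock.
- **Finish:** The lid is still gripped at its bar, set to 60 N with an opening of about 15 mm. The arm is pressing down and reads 12 N upward.

**Disagreements:** After the turn, the circle fit put the flange about 2.5 mm to one side of the collar. The arm's own position, and the fits before the turn, put it within about 1–2 mm, and both are inside the 5 mm limit. The finger opening read 15 mm on a bar given as 16 mm.

The bystanders I could see in the last picture looked undisturbed; I didn't measure them.

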